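Start up the dishwasher at its control box

TASK

Bring the dishwasher up for service: on the steel control box, press with the fingertips first the bar key (power), then the plus-shaped cross key (fill), then the large round key (start), each lightly and well over half-way down; it stays down by itself. Do not press the small round key (drain), and do not lift or shift the things standing around the box.

Things in the scene. Friction and masses are not known exactly. Their poses are not given: they have to be found in the camera images.
- control_box: the dishwasher's control box, standing fixed on the table: stainless steel, 90 (x) x 248 (y) x 48 mm high; origin at the centre of its underside, z up, y along its long side. Four key modules sit in one row along its y axis at y = -84, -28, +28 and +84 mm, in any order; each is a grey frame 56 x 50 x 3 mm with one black key. Keys are told apart by shape only.
- bar_top (a point): centre of the top face of the bar key: a single straight bar, 50 x 14 mm, lying across the short way of the box (along the box's x axis). It starts about 67 mm above the table, standing 16 mm proud of its frame, sinks with the key, and has the box's axes.
- bar_key (a joint): how far the bar key is pressed in (m): about 0 (0 to 0.001) is up as at the start, 0.010 is its bottom stop; it moves straight down under about 3 N of friction, has no spring and stays where it is left.
- cross_top (a point): centre of the top face of the cross key: a plus-shaped cross of two bars, each 44 x 14 mm. It starts about 67 mm above the table, standing 16 mm proud of its frame, sinks with the key, and has the box's axes.
- cross_key (a joint): how far the cross key is pressed in (m): about 0 (0 to 0.001) is up as at the start, 0.010 is its bottom stop; it moves straight down under about 3 N of friction, has no spring and stays where it is left.
- disc_top (a point): centre of the top face of the disc key: the large round disc, 40 mm across. It starts about 67 mm above the table, standing 16 mm proud of its frame, sinks with the key, and has the box's axes.
- disc_key (a joint): how far the disc key is pressed in (m): about 0 (0 to 0.001) is up as at the start, 0.010 is its bottom stop; it moves straight down under about 3 N of friction, has no spring and stays where it is left.
- stud_top (a point): centre of the top face of the stud key: the small round stud, 18 mm across (the drain key, to be left alone). It starts about 67 mm above the table, standing 16 mm proud of its frame, sinks with the key, and has the box's axes.
- stud_key (a joint): how far the stud key is pressed in (m): about 0 (0 to 0.001) is up as at the start, 0.010 is its bottom stop; it moves straight down under about 3 N of friction, has no spring and stays where it is left.
- tamper: bystander: loose coffee tamper, black knob on a steel foot, 58 mm across, 90 mm high; origin at the centre of its underside. Stands off the box's +y end.
- cup: bystander: loose small blue-grey cup, 61 x 89 mm with its handle, 52 mm high; origin under its middle. Stands off the box's -y end.
- elbow: bystander: loose brass pipe elbow, 44 x 44 x 28 mm; origin at the centre of its underside. Lies on the table in front (-x) of the box.
- nipple: bystander: loose brass threaded nipple, 26 x 48 x 30 mm; origin at the centre of its underside. Lies on the table behind (+x) the box.

How it is judged:
By the outcome, as a careful person would: the job done as asked, in the order asked, and still so for the second after the job is handed in, with the robot touching nothing.
It also fails if it takes over 42 s, if anything falls off the work surface, if the arm or the gripper's body presses on something with over 40 N, if the wrist force passes 120 N, or if a joint passes its speed limit or range.

ROBOT

A 7-joint arm with a two-finger parallel gripper is mounted at the origin on a cart in front of the work surface, level with it; the furniture and walls round the work are solid. World frame = base frame: x ahead of the robot, y to its left, z up, the work surface at z = 0. Lengths are in m, angles in rad, forces in N, time in s.
With the tool pointing down it reaches from about 0.4 to 0.85 m from the base axis. Payload 10.4 kg.
Tool frame: the origin (TCP) lies midway between the tips of the shut fingers; the grasp point (between the pads) lies 19 mm behind it (manip.grasp_offset is the distance from the TCP to the grasp point, in m); z points along the fingers, y is the line along which they close (so a half turn about z gives the same grasp; the last joint's range is limited). The gripper opens to 85 mm and grips with 20 to 120 N. Pads are 22 mm wide; open, the fingers measure 114 mm over their backs; the gripper's body (76 mm by 85 mm) begins 54 mm behind the grasp point. The pads swing forward as they close: fully open they stand 13 mm farther back than shut.
Start: joints at [-1.267, 0.332, -0.065, 1.46, 0.022, 1.35, -0.088], TCP at [0.201, 0.592, 0.207] pointing down, gripper open.
Joint ranges: [-2.6, 2.6], [-0.5, 2.12], [-1.47, 1.34], [0.16, 2.42], [-1.27, 4.41], [0.06, 2.06], [-2.6, 2.6]. Speed limits (rad/s): [2.22, 2.22, 2.79, 2.79, 3.14, 3.14, 3.14].

INTERFACE

Orientations are given as a unit quaternion [x, y, z, w].
In Python, from workcell import manip gives the robot as it stands.
- The arm moves only by the shell command python3 jog.py FILE [FORCE], which reads ROWS from the file FILE. ROWS is a JSON list of rows, 1 to 20 of them, each an object with the fields drx, dry, drz (a rotation vector in a scale on which 1.0 is 2 pi rad), dx, dy, dz (the shift in a scale on which 1.0 is 60 cm), jaw (the opening from 0.0 (shut) to 1.0 (fully open)); a field left out counts as zero (the opening has to be given); each row is the pose to reach, as a shift and turn from the pose commanded when the command began, along the tool's axes at that moment; what a row does not reach only later rows make up. A row lasts 1/8 s, in which the tool goes at most 0.0625 m and 0.188 rad, less where a joint would pass 70% of its speed; a pose out of reach is approached as far as the arm can. The fingers move at their own pace and stop on an object; FORCE is the grip in N (left out, the last holds). Time passes only in rows, so rows that do not move let the fingers close. It prints the time, the measured TCP pose, the force, the opening and the grip force at its end. No shift or turn number may pass 1 either way. Input that does not fit is refused with a message, and nothing moves.
- manip.get_obs(): the state, without advancing time (a new reading comes with each control period).
- manip.camera(name): name is "scene" or "top" or "wrist"; returns the picture (400x640x3 uint8, blue, green, red); there is no depth.
- manip.calibration(name): a dict with "fx", "fy", "cx", "cy" (pixels), "world_from_camera" (4x4, takes a point from camera to world coordinates); the wrist camera has in their place "tool_from_camera" (4x4, takes a point from camera to tool coordinates, whose origin is the TCP and whose axes are the flange's). Camera axes: x right, y up, looking along -z (the intrinsics and any distortion apply to the point x, -y, -z); pixel columns grow to the right and rows downward; lengths in m; the calibration is good to about 2 mm. A picture is of the moment at which its call begins: read the wrist's pose just before it. calibration takes no time and is no camera call.
- manip.hand_in(): hands the job in; it is judged then, once.
The state is a dict: "clock": time; "joint_pos": joint angles; "joint_velocities": joint speeds; "tau": joint torques, N m; "position": TCP position; "ee_rot": TCP orientation; "ft_force": force on the tool from outside, world axes, zero at the start; "torque": the same for the moment, N m; "grip_width": opening from 0.0 (shut) to 1.0 (fully open); "grasp_force": force on a finger pad.
Only numpy, scipy, OpenCV 4.12 (cv2) and the standard library are available. Lean on these libraries where they do the work, as an engineer would, in place of code of your own. Each camera call takes 0.05 s, during which the arm holds its last target. There are 200 camera calls.

## Working session

There is one attempt and no reset: what is moved stays moved. The work goes in short steps, Python scripts to look and compute and a shell command to move; the robot and the scene stay as the last step left them, time stands still between calls to the robot, and variables do not carry over. Pictures are saved under pics/ and viewed, at most 10 in all, crops included, and the job is handed in when it is done.

```bash
mkdir -p pics; ls; python3 - <<'E'
from workcell import manip
import cv2, numpy as np
np.set_printoptions(precision=4,suppress=True)
for n in("scene","top"):
    cv2.imwrite(f"pics/{n}0.png",manip.camera(n)); print(n,manip.calibration(n))
print(manip.calibration("wrist")); print(manip.get_obs())
E
```

```text
jog.py
pics
workcell.py
scene {'fx': 392.3737756015932, 'fy': 392.3737756015932, 'cx': 316.197108064126, 'cy': 200.6093365255663, 'world_from_camera': array([[ 0.8884,  0.2105, -0.4079,  0.1713],
       [-0.4589,  0.3873, -0.7996, -0.7419],
       [-0.0104,  0.8976,  0.4407,  0.4987],
       [ 0.    ,  0.    ,  0.    ,  1.    ]])}
top {'fx': 500.632333543504, 'fy': 500.632333543504, 'cx': 315.9965450175087, 'cy': 197.2755471517542, 'world_from_camera': array([[-0.0159,  0.9984, -0.0536,  0.5129],
       [-0.9999, -0.016 , -0.0002,  0.0256],
       [-0.001 ,  0.0535,  0.9986,  0.9961],
       [ 0.    ,  0.    ,  0.    ,  1.    ]])}
{'fx': 341.7786474603641, 'fy': 341.7786474603641, 'cx': 315.98222455063063, 'cy': 203.77173508543981, 'tool_from_camera': array([[-0.0005,  0.9633,  0.2686,  0.0681],
       [ 1.    ,  0.0005,  0.0002,  0.0001],
       [ 0.    ,  0.2686, -0.9633, -0.1664],
       [ 0.    ,  0.    ,  0.    ,  1.    ]])}
{'clock': 0.1, 'joint_pos': array([-1.2666,  0.3328, -0.0647,  1.4608,  0.0216,  1.3499, -0.0885]), 'joint_velocities': array([-0.0014, -0.0025,  0.0002, -0.0032,  0.0001, -0.0011,  0.0002]), 'tau': array([  0.0022, -62.6745,   0.0497, -39.2425,   0.0165,   0.0069,
        -0.    ]), 'position': array([0.2005, 0.5916, 0.2061]), 'ee_rot': array([ 0.1626,  0.9867, -0.0006, -0.0001]), 'ft_force': array([-0.091 ,  0.0695, -0.0348]), 'torque': array([ 0.0175,  0.0427, -0.0318]), 'grasp_force': 0.0, 'grip_width': 0.9968469590721409}
```

View pics/top0.png

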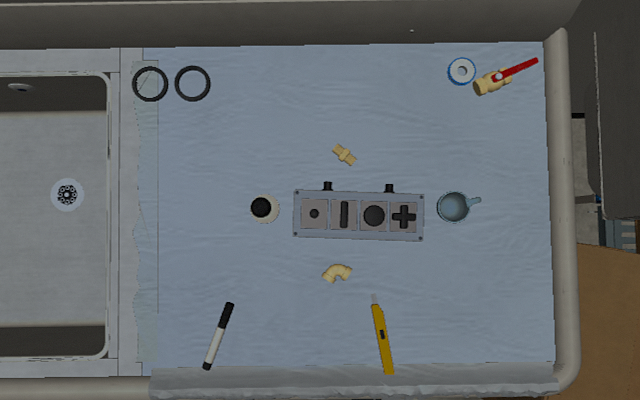

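View pics/scene0.png

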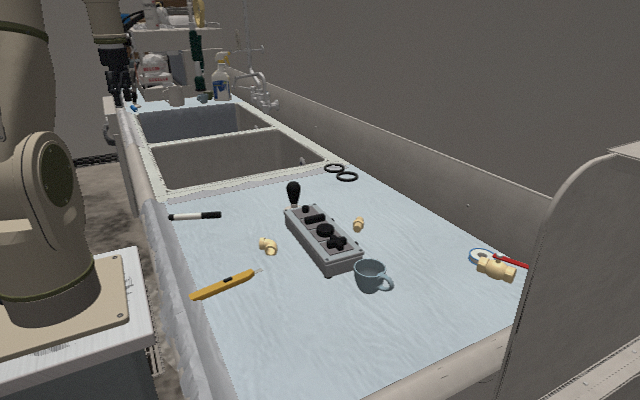

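The top view shows the keys from left to right: stud (314,213), bar (344,214), disc (374,215) and cross (404,216). In the scene view the bar is near (315,218), the disc near (325,230) and the cross near (337,242).

```bash
cat > h.py <<'E'
from workcell import manip
import cv2, numpy as np
from scipy.spatial.transform import Rotation as R
np.set_printoptions(precision=4,suppress=True)
def ray(n,u,v,T=None):
    c=manip.calibration(n)
    if T is None: T=c["world_from_camera"]
    d=T[:3,:3]@np.array([(u-c["cx"])/c["fx"],-(v-c["cy"])/c["fy"],-1]); return T[:3,3],d/np.linalg.norm(d)
def plane(o,d,z): return o+d*(z-o[2])/d[2]
def tri(a,b):
    A=np.stack([a[1],-b[1]],1); s=np.linalg.lstsq(A,b[0]-a[0],rcond=None)[0]
    p,q=a[0]+s[0]*a[1],b[0]+s[1]*b[1]; return (p+q)/2,np.linalg.norm(p-q)
def blobs(im,x0,y0,x1,y1,thr=60,amin=30):
    m=(im[y0:y1,x0:x1].max(2)<thr).astype(np.uint8)
    n,l,s,c=cv2.connectedComponentsWithStats(m)
    return [(c[i]+[x0,y0],s[i]) for i in range(1,n) if s[i,4]>=amin]
E
python3 - <<'E'
from h import *
t=cv2.imread("pics/top0.png"); s=cv2.imread("pics/scene0.png")
for c,st in blobs(t,296,192,422,238): print("top",c,st,plane(*ray("top",*c),.067))
for c,st in blobs(s,285,195,365,262,45): print("scene",c,st,plane(*ray("scene",*c),.067))
a=cv2.resize(t[180:250,285:430],None,fx=5,fy=5,interpolation=2);b=cv2.resize(s[195:280,270:380],None,fx=5,fy=5,interpolation=2)[:, :]
cv2.imwrite("pics/c1.png",a[:, :]);cv2.imwrite("pics/c2.png",b)
E
```

```text
top [343.7121 214.5253] [ 44   9   8  27 198] [ 0.5299 -0.0252  0.067 ]
top [373.7382 215.2869] [ 67  13  22  22 359] [ 0.5276 -0.0808  0.067 ]
top [403.526  216.4286] [ 96  13  24  24 308] [ 0.5246 -0.136   0.067 ]
top [313.8806 213.    ] [14 17  9  9 67] [0.5336 0.0301 0.067 ]
scene [293.2568 198.5   ] [ 3  0 11  9 74] [0.5255 0.08   0.067 ]
scene [305.    208.907] [17 11  7  7 43] [0.5267 0.0142 0.067 ]
scene [314.2482 218.766 ] [ 20  19  20  11 141] [ 0.5239 -0.0399  0.067 ]
scene [330.5919 236.5264] [ 32  29  29  27 397] [ 0.5189 -0.1252  0.067 ]
```

View pics/c2.png

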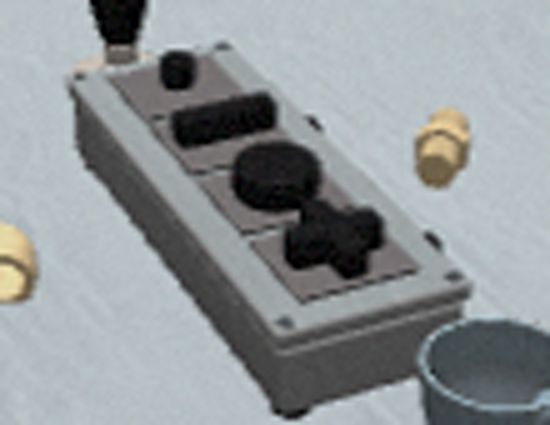

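The enlarged scene view shows the key tops at crop (178,62) for the stud, (223,112) for the bar and (277,168) for the disc. The cross is at about (333,232). I'll triangulate these to check the heights.

```bash
python3 - <<'E'
from h import *
T={"stud":(313.9,213),"bar":(343.7,214.5),"disc":(373.7,215.3),"cross":(403.5,216.4)}
S={"stud":(178,62),"bar":(223,112),"disc":(277,168),"cross":(333,232)}
for k in T:
    s=S[k]; print(k,tri(ray("top",*T[k]),ray("scene",270+s[0]/5-.4,195+s[1]/5-.4)))
o=manip.get_obs();print(R.from_quat(o["ee_rot"]).as_matrix())
d=np.array([.5246-.5336,-.136-.0301]);print("box yaw of -y",np.degrees(np.arctan2(d[0],-d[1])))
E
```

```text
stud (array([0.5341, 0.0299, 0.0633]), np.float64(0.0009632346977161397))
bar (array([ 0.5305, -0.0256,  0.063 ]), np.float64(0.0009574130670701156))
disc (array([ 0.5283, -0.0816,  0.0622]), np.float64(0.001453933687688205))
cross (array([ 0.5251, -0.1373,  0.0607]), np.float64(0.0008620260280474987))
[[-0.9471  0.3209 -0.0004]
 [ 0.321   0.9471 -0.0012]
 [-0.0001 -0.0013 -1.    ]]
box yaw of -y -3.1014946024466625
```

Spacing is 56 mm, yaw is about 3° and the heights are plausible at 61–67 mm. Next I shut the fingers and move above the bar.

Careful with the scale: shifts go in shares of 60 cm and turns go in shares of 2 pi rad. That gives: -0.51 m / 0.6 = -0.85, 0.056 m / 0.6 = 0.0933.

```bash
echo '[{"dx": -0.85,"dy": -0.7983,"dz": 0.0933,"jaw": 0},{"dx": -0.85,"dy": -0.7983,"dz": 0.0933,"jaw": 0},{"dx": -0.85,"dy": -0.7983,"dz": 0.0933,"jaw": 0},{"dx": -0.85,"dy": -0.7983,"dz": 0.0933,"jaw": 0},{"dx": -0.85,"dy": -0.7983,"dz": 0.0933,"jaw": 0},{"dx": -0.85,"dy": -0.7983,"dz": 0.0933,"jaw": 0},{"dx": -0.85,"dy": -0.7983,"dz": 0.0933,"jaw": 0},{"dx": -0.85,"dy": -0.7983,"dz": 0.0933,"jaw": 0},{"dx": -0.85,"dy": -0.7983,"dz": 0.0933,"jaw": 0},{"dx": -0.85,"dy": -0.7983,"dz": 0.0933,"jaw": 0},{"dx": -0.85,"dy": -0.7983,"dz": 0.0933,"jaw": 0},{"dx": -0.85,"dy": -0.7983,"dz": 0.0933,"jaw": 0},{"dx": -0.85,"dy": -0.7983,"dz": 0.0933,"jaw": 0},{"dx": -0.85,"dy": -0.7983,"dz": 0.0933,"jaw": 0},{"dx": -0.85,"dy": -0.7983,"dz": 0.0933,"jaw": 0},{"dx": -0.85,"dy": -0.7983,"dz": 0.0933,"jaw": 0}]' > next.json && python3 jog.py next.json 30
python3 - <<'E'
from h import *
o=manip.get_obs(); M=R.from_quat(o["ee_rot"]).as_matrix(); p=o["position"]
im=manip.camera("wrist"); cv2.imwrite("pics/w1.png",im)
X=np.eye(4);X[:3,:3]=M;X[:3,3]=p; T=X@manip.calibration("wrist")["tool_from_camera"]
print(p,M,o["ft_force"],o["grip_width"])
for c,s in blobs(im,0,0,640,400,60,300): print(c,s,plane(*ray("wrist",*c,T),.067))
c=manip.calibration("wrist")
for k,P in {"bar":(.530,-.0254,.065),"disc":(.528,-.0812,.065),"cross":(.5248,-.1366,.065)}.items():
    q=np.linalg.inv(T)@np.r_[P,1]; print(k,c["cx"]+c["fx"]*q[0]/-q[2],c["cy"]+c["fy"]*q[1]/q[2])
E
```

```text
clock: 2.1
position: [0.5298, -0.0244, 0.151]
ee_rot: [0.162, 0.987, 0.0, 0.0]
ft_force: [0.0, -0.1, 0.2]
grip_width: -0.0
grasp_force: 0.0
[ 0.5298 -0.0244  0.151 ] [[-0.9476  0.3196  0.0003]
 [ 0.3196  0.9476  0.0006]
 [-0.0001  0.0006 -1.    ]] [ 0.02   -0.1043  0.1591] -0.00017283968226383935
[520.2875 158.0053] [ 483  134   72   52 2845] [0.5463 0.1282 0.067 ]
[313.5808 200.9247] [ 298  169   32   64 1102] [ 0.5287 -0.0259  0.067 ]
[383.6658 182.5137] [372 171  24  24 401] [0.532  0.0283 0.067 ]
[245.9855 218.9579] [ 221  194   51   51 1997] [ 0.5256 -0.0798  0.067 ]
[180.5565 236.3394] [ 152  209   58   56 1806] [ 0.5225 -0.1336  0.067 ]
[315.9921 352.6074] [   10   246   613   154 43563] [ 0.6581 -0.0677  0.067 ]
[631.0543 334.1357] [622 310  18  50 479] [0.7265 0.1924 0.067 ]
bar 314.7762273670932 201.62155105098898
disc 245.99530916713752 221.4375316634474
cross 179.20510411233656 239.1310585476304
```

View pics/w1.png

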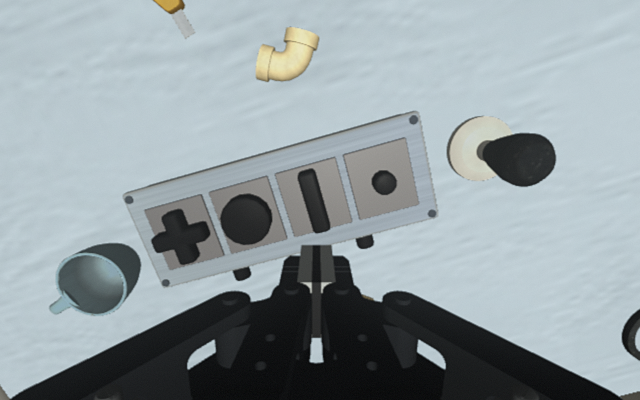

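The wrist picture has the shut tips just below the row. The cross is at (180,236), the disc at (246,219), the bar at (314,201) and the stud at (384,182), which agrees with the other views to within 2–3 mm. I'll descend to just above the bar, then ease down to find contact.

Converted, 0.08 m / 0.6 = 0.1333, -0.001 m / 0.6 = -0.0017.

```bash
echo '[{"dy": -0.0017,"dz": 0.0833,"jaw": 0},{"dy": -0.0017,"dz": 0.125,"jaw": 0},{"dy": -0.0017,"dz": 0.13,"jaw": 0},{"dy": -0.0017,"dz": 0.1333,"jaw": 0},{"dy": -0.0017,"dz": 0.1333,"jaw": 0}]' > next.json && python3 jog.py next.json; echo '[{"dz": 0.0017,"jaw": 0},{"dz": 0.0033,"jaw": 0},{"dz": 0.005,"jaw": 0},{"dz": 0.0067,"jaw": 0}]' > next.json && python3 jog.py next.json
```

```text
clock: 2.78
position: [0.5303, -0.0263, 0.0719]
ee_rot: [0.163, 0.987, 0.0, 0.001]
ft_force: [0.9, -0.1, 0.6]
grip_width: -0.006
grasp_force: 0.0
clock: 3.28
position: [0.5295, -0.0264, 0.0667]
ee_rot: [0.163, 0.987, 0.0, -0.0]
ft_force: [-0.4, -0.0, 0.2]
grip_width: 0.004
grasp_force: 0.0
```

Converted, 0.002 m / 0.6 = 0.0033, 0.001 m / 0.6 = 0.0017.

```bash
echo '[{"dz": 0.0017,"jaw": 0},{"dz": 0.0033,"jaw": 0}]' > next.json && python3 jog.py next.json; echo '[{"dz": 0.0017,"jaw": 0},{"dz": 0.0033,"jaw": 0}]' > next.json && python3 jog.py next.json
```

```text
clock: 3.52
position: [0.5296, -0.0264, 0.0647]
ee_rot: [0.163, 0.987, 0.0, 0.0]
ft_force: [0.5, 0.3, 0.2]
grip_width: 0.006
grasp_force: 0.0
clock: 3.78
position: [0.5295, -0.0263, 0.0627]
ee_rot: [0.163, 0.987, 0.0, -0.0]
ft_force: [0.9, 0.6, -0.5]
grip_width: 0.0
grasp_force: 0.0
```

Converted, 0.002 m / 0.6 = 0.0033, 0.001 m / 0.6 = 0.0017.

```bash
echo '[{"dz": 0.0017,"jaw": 0},{"dz": 0.0033,"jaw": 0}]' > next.json && python3 jog.py next.json; echo '[{"dz": 0.0017,"jaw": 0},{"dz": 0.0033,"jaw": 0}]' > next.json && python3 jog.py next.json;python3 - <<'E'
from h import *
cv2.imwrite("pics/s2.png",cv2.resize(manip.camera("scene")[170:270,260:380],None,fx=5,fy=5,interpolation=2))
E
```

```text
clock: 4.03
position: [0.5296, -0.0263, 0.0607]
ee_rot: [0.163, 0.987, 0.0, -0.0]
ft_force: [-0.3, -0.4, -0.5]
grip_width: 0.001
grasp_force: 0.0
clock: 4.28
position: [0.5295, -0.0264, 0.0587]
ee_rot: [0.163, 0.987, 0.0, -0.0]
ft_force: [0.2, -0.8, -0.5]
grip_width: -0.004
grasp_force: 0.0
```

View pics/s2.png

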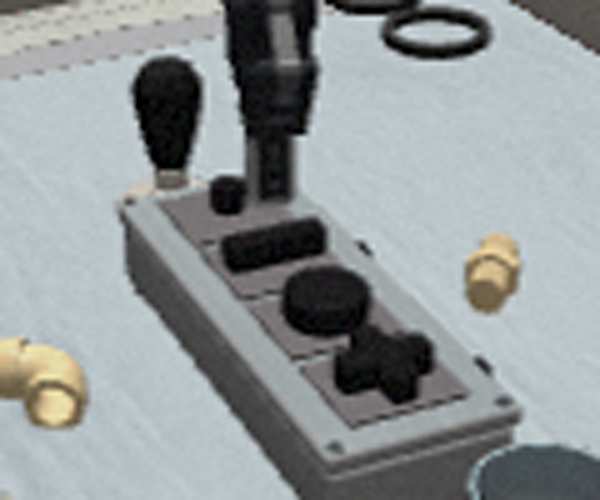

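The fingertip shows at crop (270,203), about pixel (314,210.5), and the bar's top is at about (273,238). So the tip is either behind the bar or above it. I'll compare the projected TCP with both views.

```bash
python3 - <<'E'
from h import *
p=manip.get_obs()["position"]
def proj(n,P):
    c=manip.calibration(n); q=np.linalg.inv(c["world_from_camera"])@np.r_[P,1]
    return c["cx"]+c["fx"]*q[0]/-q[2],c["cy"]+c["fy"]*q[1]/q[2]
u=proj("scene",p);print(p,u,"crop",(u[0]-260)*5,(u[1]-170)*5,proj("top",p))
for z in (.06,.08,.1): print(z,[((a-260)*5,(b-170)*5) for a,b in [proj("scene",(p[0],p[1],z))]])
t=manip.camera("top");cv2.imwrite("pics/t2.png",cv2.resize(t[170:250,285:430],None,fx=5,fy=5,interpolation=2))
E
```

```text
[ 0.5295 -0.0263  0.0586] (np.float64(313.79246633372605), np.float64(218.89267791275853)) crop 268.96233166863027 244.46338956379265 (np.float64(344.07506029198606), np.float64(214.81833035768034))
0.06 [(np.float64(268.923555709176), np.float64(241.86180281570316))]
0.08 [(np.float64(268.35505056089744), np.float64(203.71921444925022))]
0.1 [(np.float64(267.7753364365057), np.float64(164.82458476324695))]
```

View pics/t2.png

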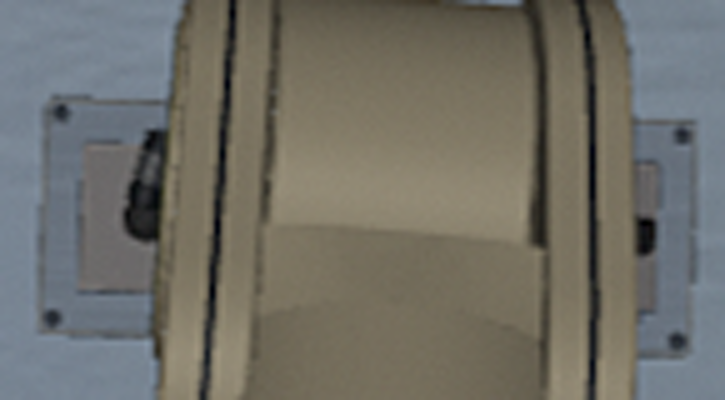

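The two views disagree about where the tip is. I'll look at both close up in one mosaic.

```bash
python3 - <<'E'
from h import *
w=manip.camera("wrist"); s=manip.camera("scene"); cv2.imwrite("pics/w3raw.png",w)
a=cv2.resize(s[190:240,290:340],(400,400),interpolation=0); b=cv2.resize(w[150:310,237:397],(400,400),interpolation=2)
cv2.imwrite("pics/m3.png",np.clip(np.hstack([a,b]).astype(float)*1.6,0,255).astype(np.uint8))
E
```

```text
(no output)
```

View pics/m3.png

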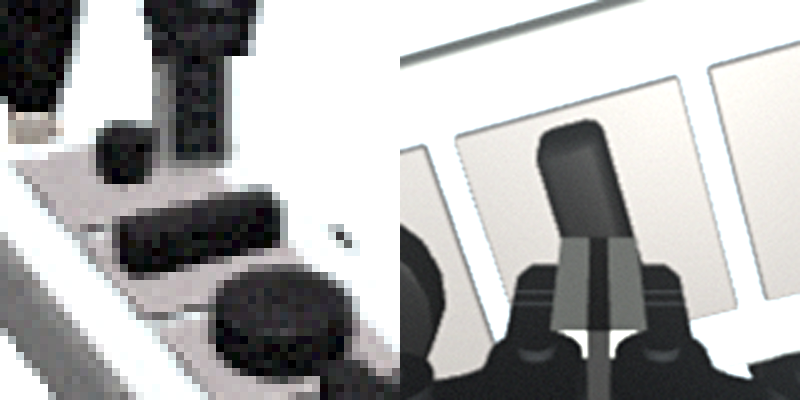

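The scene half shows a clear gap between the tip, at (314.4,210), and the bar's top, so the tip is hovering. The wrist half shows the tip over the bar with its end at row 245. I'll triangulate the key heights from the two wrist poses.

```bash
python3 - <<'E'
from h import *
C=manip.calibration("wrist")["tool_from_camera"]
o=manip.get_obs();X=np.eye(4);X[:3,:3]=R.from_quat(o["ee_rot"]).as_matrix();X[:3,3]=o["position"];T2=X@C
X1=np.eye(4);X1[:3,:3]=[[-.9476,.3196,.0003],[.3196,.9476,.0006],[-.0001,.0006,-1]];X1[:3,3]=[.5298,-.0244,.1510];T1=X1@C
B=blobs(cv2.imread("pics/w3raw.png"),0,0,640,400,60,300)
for c,s in B: print(c,s)
for P in B:
  for n,u,v in (("stud",383.67,182.51),("disc",245.99,218.96),("cross",180.56,236.34)):
    q,e=tri(ray("wrist",u,v,T1),ray("wrist",*P[0],T2))
    if e<.006: print(n,P[0],q,e)
print("tip ray scene-wrist:",tri(ray("scene",314.4,210),ray("wrist",316.5,245,T2)))
E
```

```text
[607.7654 181.899 ] [ 562  146   78   83 4497]
[291.8475 338.4477] [   11   198   611   202 53379]
[422.2582 219.1843] [ 403  201   39   37 1069]
stud [422.2582 219.1843] [0.534  0.0293 0.0595] 0.00012308493105689204
tip ray scene-wrist: (array([ 0.5272, -0.0249,  0.0794]), np.float64(0.009647378965013683))
```

The visible tip edge implies the fingertips sit about 20 mm behind the reported TCP, since both the scene and wrist rays put the tip at z≈0.08. So contact should come at a TCP height of about 0.045. I'll continue gently, going by force.

Converted, 0.004 m / 0.6 = 0.0067, 0.002 m / 0.6 = 0.0033.

```bash
echo '[{"dz": 0.0033,"jaw": 0},{"dz": 0.0067,"jaw": 0},{"dz": 0.0067,"jaw": 0}]' > next.json && python3 jog.py next.json | grep -E 'pos|ft'; echo '[{"dz": 0.0033,"jaw": 0},{"dz": 0.0067,"jaw": 0},{"dz": 0.0067,"jaw": 0}]' > next.json && python3 jog.py next.json| grep -E 'pos|ft'
```

```text
position: [0.5294, -0.0264, 0.0546]
ft_force: [0.4, 0.2, -0.0]
position: [0.5294, -0.0263, 0.0506]
ft_force: [-0.2, -0.6, 0.8]
```

Converted, 0.002 m / 0.6 = 0.0033, 0.001 m / 0.6 = 0.0017.

```bash
echo '[{"dz": 0.0017,"jaw": 0},{"dz": 0.0033,"jaw": 0}]' > next.json && python3 jog.py next.json| grep -E 'pos|ft'; echo '[{"dz": 0.0017,"jaw": 0},{"dz": 0.0033,"jaw": 0}]' > next.json && python3 jog.py next.json| grep -E 'pos|ft'
```

```text
position: [0.5296, -0.0263, 0.0488]
ft_force: [0.3, 0.2, 0.3]
position: [0.5295, -0.0264, 0.0467]
ft_force: [0.6, -0.2, 0.3]
```

Converted, 0.0015 m / 0.6 = 0.0025, 0.001 m / 0.6 = 0.0017.

```bash
for i in 1; do :; done; echo '[{"dz": 0.0017,"jaw": 0},{"dz": 0.0025,"jaw": 0}]' > next.json && python3 jog.py next.json| grep -E 'pos|ft'; echo '[{"dz": 0.0017,"jaw": 0},{"dz": 0.0025,"jaw": 0}]' > next.json && python3 jog.py next.json| grep -E 'pos|ft'
```

```text
position: [0.5295, -0.0263, 0.0452]
ft_force: [-0.1, -1.6, 0.6]
position: [0.5295, -0.0263, 0.0437]
ft_force: [0.5, -0.1, -0.2]
```

Converted, 0.0015 m / 0.6 = 0.0025, 0.001 m / 0.6 = 0.0017.

```bash
echo '[{"dz": 0.0017,"jaw": 0},{"dz": 0.0025,"jaw": 0}]' > next.json && python3 jog.py next.json| grep -E 'pos|ft'; python3 - <<'E'
from h import *
w=manip.camera("wrist"); s=manip.camera("scene")
a=cv2.resize(s[190:240,290:340],(400,400),interpolation=0); b=cv2.resize(w[150:310,237:397],(400,400),interpolation=2)
cv2.imwrite("pics/m4.png",np.clip(np.hstack([a,b]).astype(float)*1.6,0,255).astype(np.uint8))
E
```

```text
position: [0.5296, -0.0263, 0.0424]
ft_force: [-0.6, 0.2, 3.0]
```

View pics/m4.png

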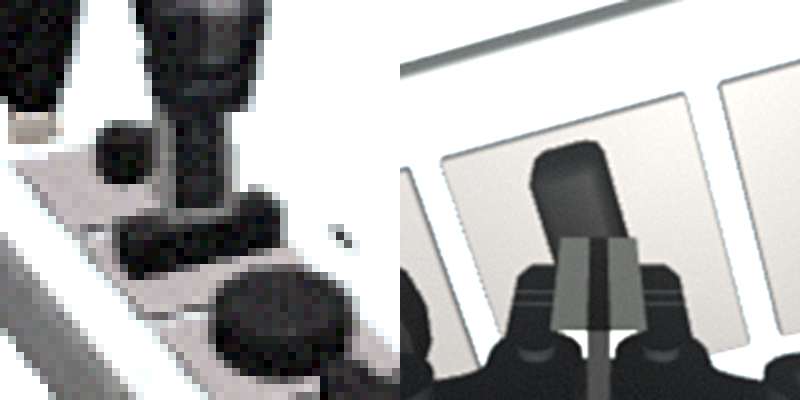

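The tip now stands on the middle of the bar at scene (314,216) and the force reads 3 N, so contact is at TCP z≈0.043. I'll press 8 mm.

Converted, 0.0075 m / 0.6 = 0.0125, 0.006 m / 0.6 = 0.01.

```bash
echo '[{"dz": 0.0025,"jaw": 0},{"dz": 0.005,"jaw": 0},{"dz": 0.0075,"jaw": 0},{"dz": 0.01,"jaw": 0},{"dz": 0.0125,"jaw": 0}]' > next.json && python3 jog.py next.json| grep -E 'pos|ft'; python3 - <<'E'
from h import *
print(manip.get_obs()["ft_force"]); cv2.imwrite("pics/s5.png",manip.camera("scene"))
E
```

```text
position: [0.5296, -0.0264, 0.0347]
ft_force: [-0.6, 0.6, 1.9]
[-0.5844  0.6055  1.8703]
```

The bar is about 8 mm down with the force still at about 2 N, so it hasn't hit the stop. Next I lift, move to the cross and come down to just above it.

Converted, -0.1055 m / 0.6 = -0.1758, -0.05 m / 0.6 = -0.0833.

```bash
echo '[{"dz": -0.0333,"jaw": 0},{"dz": -0.0833,"jaw": 0},{"dx": -0.0267,"dy": -0.0917,"dz": -0.0833,"jaw": 0},{"dx": -0.05,"dy": -0.1758,"dz": -0.0833,"jaw": 0},{"dx": -0.05,"dy": -0.1758,"dz": -0.0833,"jaw": 0},{"dx": -0.05,"dy": -0.1758,"dz": -0.0833,"jaw": 0},{"dx": -0.05,"dy": -0.1758,"dz": -0.0333,"jaw": 0},{"dx": -0.05,"dy": -0.1758,"dz": -0.0183,"jaw": 0},{"dx": -0.05,"dy": -0.1758,"dz": -0.0183,"jaw": 0}]' > next.json && python3 jog.py next.json| grep -E 'pos|ft'
python3 - <<'E'
from h import *
w=manip.camera("wrist"); s=manip.camera("scene")
a=cv2.resize(s[200:250,305:355],(400,400),interpolation=0); b=cv2.resize(w[150:310,237:397],(400,400),interpolation=2)
cv2.imwrite("pics/m5.png",np.clip(np.hstack([a,b]).astype(float)*1.6,0,255).astype(np.uint8))
E
```

```text
position: [0.5238, -0.135, 0.0454]
ft_force: [0.5, -0.7, 0.7]
```

View pics/m5.png

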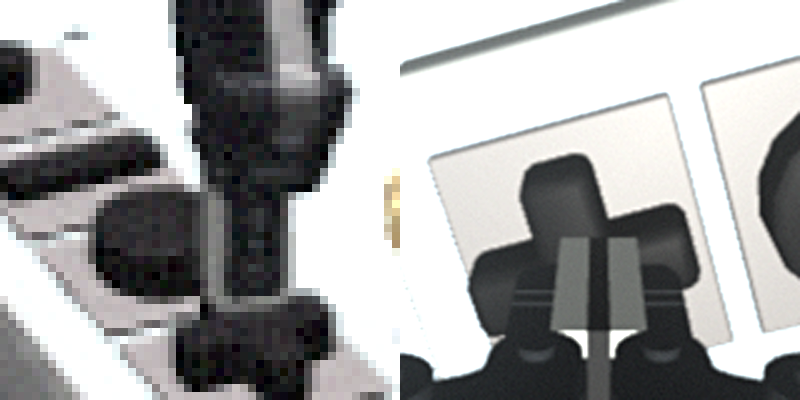

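The bar is visibly sunk and the disc is untouched. The tip is centred over the cross: scene crop (250,300), against a cross spanning 178–330. I'll press it in two stages.

Converted, 0.004 m / 0.6 = 0.0067, 0.003 m / 0.6 = 0.005.

```bash
echo '[{"dz": 0.0025,"jaw": 0},{"dz": 0.005,"jaw": 0},{"dz": 0.0067,"jaw": 0}]' > next.json && python3 jog.py next.json| grep -E 'pos|ft';echo '[{"dz": 0.0017,"jaw": 0},{"dz": 0.0033,"jaw": 0},{"dz": 0.005,"jaw": 0}]' > next.json && python3 jog.py next.json| grep -E 'pos|ft'
```

```text
position: [0.5241, -0.1359, 0.0418]
ft_force: [0.2, -0.2, -0.1]
position: [0.5242, -0.1359, 0.0388]
ft_force: [-1.9, 0.8, 3.1]
```

Converted, 0.0055 m / 0.6 = 0.0092, 0.0045 m / 0.6 = 0.0075.

```bash
echo '[{"dz": 0.0025,"jaw": 0},{"dz": 0.005,"jaw": 0},{"dz": 0.0075,"jaw": 0},{"dz": 0.0092,"jaw": 0}]' > next.json && python3 jog.py next.json| grep -E 'pos|ft';echo '[{"dz": 0.0008,"jaw": 0},{"dz": 0.0017,"jaw": 0}]' > next.json && python3 jog.py next.json| grep -E 'pos|ft'
```

```text
position: [0.5241, -0.1359, 0.0332]
ft_force: [-1.1, 0.2, 2.6]
position: [0.5242, -0.1359, 0.0326]
ft_force: [-4.4, 1.9, 10.5]
```

The force rose to 10 N at z=0.0326, so the cross is on its bottom stop. Next is the disc.

Converted, 0.053 m / 0.6 = 0.0883, -0.0125 m / 0.6 = -0.0208.

```bash
echo '[{"dz": -0.0333,"jaw": 0},{"dz": -0.0833,"jaw": 0},{"dx": 0.0242,"dy": 0.0883,"dz": -0.0833,"jaw": 0},{"dx": 0.0242,"dy": 0.0883,"dz": -0.0833,"jaw": 0},{"dx": 0.0242,"dy": 0.0883,"dz": -0.0833,"jaw": 0},{"dx": 0.0242,"dy": 0.0883,"dz": -0.0333,"jaw": 0},{"dx": 0.0242,"dy": 0.0883,"dz": -0.0208,"jaw": 0},{"dx": 0.0242,"dy": 0.0883,"dz": -0.0208,"jaw": 0}]' > next.json && python3 jog.py next.json| grep -E 'pos|ft'; echo '[{"dz": 0.0025,"jaw": 0},{"dz": 0.005,"jaw": 0},{"dz": 0.0075,"jaw": 0},{"dz": 0.0083,"jaw": 0}]' > next.json && python3 jog.py next.json| grep -E 'pos|ft'
```

```text
position: [0.5269, -0.0819, 0.0445]
ft_force: [-0.3, 0.1, 1.2]
position: [0.5278, -0.0811, 0.0401]
ft_force: [0.2, -0.2, 2.6]
```

Converted, 0.006 m / 0.6 = 0.01, 0.0045 m / 0.6 = 0.0075.

```bash
echo '[{"dz": 0.0025,"jaw": 0},{"dz": 0.005,"jaw": 0},{"dz": 0.0075,"jaw": 0},{"dz": 0.01,"jaw": 0}]' > next.json && python3 jog.py next.json| grep -E 'pos|ft';echo '[{"dz": 0.0008,"jaw": 0},{"dz": 0.0008,"jaw": 0}]' > next.json && python3 jog.py next.json| grep -E 'pos|ft'; echo '[{"dz": -0.0333,"jaw": 0},{"dz": -0.1,"jaw": 0},{"dz": -0.2,"jaw": 0},{"dx": 0.0833,"dy": 0.25,"dz": -0.2,"jaw": 0},{"dx": 0.1667,"dy": 0.5,"dz": -0.2,"jaw": 0},{"dx": 0.1667,"dy": 0.5,"dz": -0.2,"jaw": 0},{"dx": 0.1667,"dy": 0.5,"dz": -0.2,"jaw": 0},{"dx": 0.1667,"dy": 0.5,"dz": -0.2,"jaw": 0},{"dx": 0.1667,"dy": 0.5,"dz": -0.2,"jaw": 0},{"dx": 0.1667,"dy": 0.5,"dz": -0.2,"jaw": 0},{"dx": 0.1667,"dy": 0.5,"dz": -0.2,"jaw": 0}]' > next.json && python3 jog.py next.json; python3 - <<'E'
from h import *
t=manip.camera("top"); s=manip.camera("scene")
a=cv2.resize(t[140:290,240:490],(800,480))[:300*2-120]; 
b=cv2.resize(s[190:290,250:400],(600,400),interpolation=2)
c=cv2.resize(t[180:250,230:490],(600,162),interpolation=2)
cv2.imwrite("pics/f.png",np.vstack([b,c]))
t0=cv2.imread("pics/top0.png")
for c,st in blobs(t,296,192,422,238): print("top",c,plane(*ray("top",*c),.067)[:2])
d=cv2.absdiff(t,t0).max(2); print("changed px near bystanders",[(n,int((d[y0:y1,x0:x1]>40).sum())) for n,x0,y0,x1,y1 in (("tamper",245,188,285,228),("cup",432,185,485,228),("elbow",318,258,356,288),("nipple",325,140,362,170))])
E
```

```text
position: [0.5277, -0.0811, 0.0338]
ft_force: [2.1, -0.1, 3.3]
position: [0.5273, -0.081, 0.0332]
ft_force: [0.7, 0.2, 1.6]
clock: 13.6
position: [0.5291, 0.2332, 0.1532]
ee_rot: [0.164, 0.986, -0.0, -0.0]
ft_force: [0.1, 0.1, -0.3]
grip_width: -0.0
grasp_force: 0.0
top [343.4894 214.4149] [ 0.5301 -0.0248]
top [373.2618 215.3882] [ 0.5274 -0.08  ]
top [402.8889 216.5233] [ 0.5245 -0.1348]
top [313.8182 212.9848] [0.5337 0.0302]
changed px near bystanders [('tamper', 0), ('cup', 0), ('elbow', 0), ('nipple', 0)]
```

View pics/f.png

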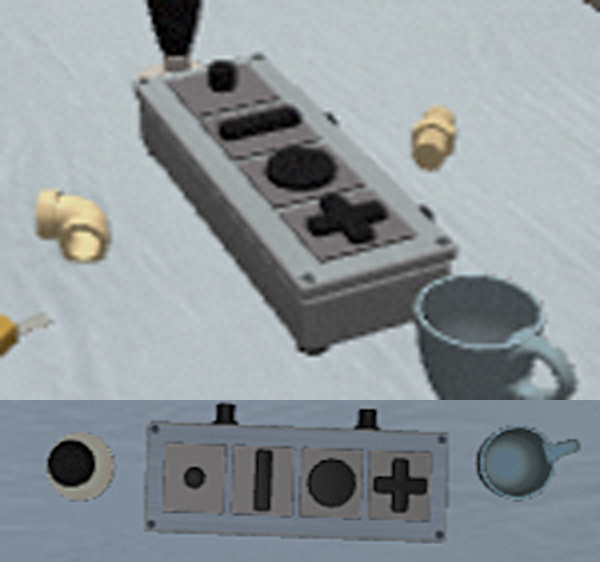

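The final picture shows the bar (260,123), disc (300,167) and cross (347,215) sunk and the stud (221,75) still up. The bystanders haven't moved and the robot is clear, so I'm handing in.

```bash
python3 -c "
from workcell import manip
print(manip.hand_in())"
```

```text
the job is handed in; nothing more can be done
None
```

I pressed the bar, cross and disc keys in that order, about 8 to 10 mm each at no more than about 10 N; the stud key and the loose things were left untouched, and I handed the job in at about 14 s.

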